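Shut the hinged back of a gilt frame

ROBOT

A 7-joint arm with a two-finger parallel gripper is mounted at the origin on the work surface. World frame = base frame: x ahead of the robot, y to its left, z up, the work surface at z = 0. Lengths are in m, angles in rad, forces in N, time in s.
With the tool pointing down it reaches from about 0.425 to 1.025 m from the base axis. Payload 9.4 kg.
Tool frame: the origin (TCP) lies midway between the tips of the shut fingers; the grasp point (between the pads) lies 19 mm behind it; y points along the fingers, x is the direction in which the jaws open and shut, and the axes are right-handed (so a half turn about y gives the same grasp; the last joint's range is limited). The gripper opens to 93 mm and grips with 3 to 60 N. Pads are 15 mm wide; open, the fingers measure 128 mm over their backs; the gripper's body (75 mm by 188 mm) begins 65 mm behind the grasp point.
Start: joints at [1.141, 0.599, -0.003, 1.599, 0.002, 0.943, -0.08], TCP at [0.25, -0.68, 0.194] pointing down, gripper open.
Joint ranges: [-2.57, 2.57], [-0.35, 1.97], [-1.29, 1.29], [0.11, 2.56], [-1.05, 4.19], [0.11, 1.86], [-2.63, 2.63]. Speed limits (rad/s): [2.22, 2.22, 3.01, 3.01, 3.14, 3.14, 3.14].

INTERFACE

Orientations are given as a unit quaternion [w, x, y, z].
In Python, from workcell import sense, optics, workorder gives the robot as it stands. The module is installed in compiled form; this text tells all that it offers.
- The arm moves only by the shell command python3 -m crank 'ROWS' [FORCE]. ROWS is JSON, a list of rows, each a list of 5 numbers: the shift along the tool's x, y, z in mm, then the turn about the tool's y in rad, then the opening in per cent of the stroke, from 0 (shut) to 100 (fully open). In form: [[tx, ty, tz, spin, gripper], ...]. A call has 1 to 8 rows; each row shifts and turns the pose as measured when the row begins, along the tool's axes as they then stand; what a row does not reach is not made up. A row lasts 1/10 s, in which the tool goes at most 50 mm and 8.59 degrees, less where a joint would pass 70% of its speed; a pose out of reach is approached as far as the arm can. A call with a gripper value outside its range is refused whole. The fingers move at their own pace and stop on an object; FORCE is the grip in N (left out, the last holds). Time passes only in rows, so rows that do not move let the fingers close. It gives the time, the measured TCP pose, the force and the opening at its end, in the units of the state.
- sense(): the state, without advancing time (a new reading comes with each control period).
- optics.camera(name): name is "scene" or "top" or "wrist"; returns (picture, depth): 480x640x3 uint8, red, green, blue; 480x640 float32, m along the optical axis (not along the pixel's ray), 0 where there is no reading.
- optics.calibration(name): a dict with "mtx" (3x3 intrinsics, pixels), "eye" and "orientation" of the camera in the world; the wrist camera has in their place "T_tool_cam" (4x4, takes a point from camera to tool coordinates, whose origin is the TCP and whose axes are the tool frame's). Camera axes: x right, y down, z forward; pixel columns grow to the right and rows downward; lengths in m; the calibration is good to about 2 mm. A picture is of the moment at which its call begins: read the wrist's pose just before it. calibration takes no time and is no camera call.
- workorder.sign_off(): hands the job in, once; it reports no verdict.
The state is a dict: "time": time; "joints": joint angles; "qd": joint speeds; "joint_torque": joint torques, N m; "tool_pos": TCP position; "eef_rot": TCP orientation; "wrist_force": force on the tool from outside, world axes, zero at the start; "moment": the same for the moment, N m; "opening": opening from 0.0 (shut) to 1.0 (fully open).
Only numpy, scipy, OpenCV 4.12 (cv2) and the standard library are available. Lean on these libraries where they do the work, as an engineer would, in place of code of your own. Each camera call takes 0.05 s, during which the arm holds its last target. There are 200 camera calls.

TASK

The picture is mounted on the hinged back of the small gilt frame lying face down: push the back gently down with the fingertips until it lies fully home, flush in the frame, and then push the two wooden turn-buttons round so that both lie square across its edge and keep it shut. Do not slam the back, do not touch the picture on its inner face, do not lift or shove the frame, and leave the bottle, the brush pot, the rosette and the tin standing where they are.

Things in the scene. Friction and masses are not known exactly. Their poses are not given: they have to be found in the camera images.
- frame: small gilt frame, loose, about 2.9 kg, face down on two felt-covered bearers 20 mm high. Origin: centre of its underside; z up, x along its long sides, y towards the hinged side. Gilt moulding below, about 400 x 320 mm over the corner leaves, 18 mm high; dark back rails above it, 340 x 260 mm, 45 mm wide, round an opening 250 x 170 mm; their flat top is at z = 40 mm; steel hinges stand 4 mm above it.
- back (a joint): angle of the hinged back in rad: 0 = shut, its outer face flush with the surface of the rails; it grows as the free edge rises (1.57 = upright). It starts standing part open, short of upright. Stiff hinges keep it at any angle; a push of 1 to 4 N square to the board near the free edge moves it, and it stops by itself at 0.
- back_hinge (a point): middle of the hinge line, in the plane of the back's outer face: at y = +85 mm, z = +40 mm in the frame's axes. The hinge line runs along the frame's x. The point's axes turn with the back: z is square to its outer face, outwards; -y runs from the hinge to the free edge.
- back_edge (a point): middle of the back's free edge, on its outer face, 167 mm from the hinge line. The back is a plain plywood board, 246 mm along the hinge line, 166 mm from hinge side to free edge, 8 mm thick. To shut it push on its outer face (the bare plywood, which is uppermost when shut).
- picture: the mounted picture, 204 x 128 x 3 mm, fixed centrally on the inner face of the back (18 mm or more inside the board's edges). Origin at the centre of the picture's face that is against the board. Not to be touched.
- near_button (a joint): turn of the wooden turn-button at the frame's -x end of the rail. 0 = parked: nose along the rail, pointing to the frame's -x, clear of the back. Grows clockwise seen from above; 1.57 = square across the rail, nose towards the frame's +y, over the edge of the back. A stiff screw keeps it where it is left (about 1 N at the nose turns it); no stop at square: it can be turned past.
- near_button_screw (a point): top of that button, on its screw's axis (frame x -45, y -99, z 53 mm). Light hardwood bar, 60 long, 18 wide, 12 mm high, 1 mm above the rail's surface; the screw is 43 mm from its nose, 17 mm from its tail, midway across. The axes turn with the button; nose along its -x.
- near_button_nose (a point): middle of the end of that button's nose, on its top face.
- far_button (a joint): turn of the wooden turn-button at the frame's +x end of the rail. 0 = parked: nose along the rail, pointing to the frame's +x, clear of the back. Grows anticlockwise seen from above; 1.57 = square across the rail, nose towards the frame's +y, over the edge of the back. A stiff screw keeps it where it is left (about 1 N at the nose turns it); no stop at square: it can be turned past.
- far_button_screw (a point): top of that button, on its screw's axis (frame x +45, y -99, z 53 mm). Light hardwood bar, 60 long, 18 wide, 12 mm high, 1 mm above the rail's surface; the screw is 43 mm from its nose, 17 mm from its tail, midway across. The axes turn with the button; nose along its +x.
- far_button_nose (a point): middle of the end of that button's nose, on its top face.
- bottle: loose white bottle with a blue label, 62 mm diameter, 125 mm high; origin at the centre of its foot. Bystander.
- brush_pot: loose grey stoneware pot, 68 mm diameter, 58 mm high, with a brush handle leaning out of it to 130 mm above the table; origin at the centre of its foot. Bystander.
- rosette: loose carved gilt rosette lying on the table, 76 mm diameter, 36 mm high; origin at the centre of its foot. Bystander.
- wax_tin: loose flat tin with a green lid, 75 mm diameter, 36 mm high; origin at the centre of its foot. Bystander.

How it is judged:
By the outcome, as a careful person would: the job done as asked, in the order asked, and still so for the second after the job is handed in, with the robot touching nothing.
It also fails if it takes over 59 s, if anything falls off the work surface, if the arm or the gripper's body presses on something with over 40 N, if the wrist force passes 120 N, or if a joint passes its speed limit or range.

## Working session

There is one attempt and no reset: what is moved stays moved. The work goes in short steps, Python scripts to look and compute and a shell command to move; the robot and the scene stay as the last step left them, time stands still between calls to the robot, and variables do not carry over. Pictures are saved under pics/ and viewed, about 8 in all and at most 12, crops included, and the job is handed in when it is done.

```bash
mkdir -p pics; python3 - <<'E'
from workcell import sense, optics
import cv2,numpy as np
s=sense();print(s)
for n in("scene","top"):
    p,d=optics.camera(n);cv2.imwrite(f"pics/{n}0.png",p[:,:,::-1]);np.savez(f"{n}0.npz",p=p,d=d);print(n,optics.calibration(n))
print(optics.calibration("wrist"))
E
```

```text
{'time': 0.0, 'joints': array([ 1.14128397,  0.60009491, -0.00256283,  1.60012687,  0.00177901,
        0.94291736, -0.07978433]), 'qd': array([-0.00053133, -0.00037882, -0.00112502, -0.00092839,  0.00063905,
       -0.00112058,  0.00160013]), 'joint_torque': array([ 1.38169278e-03, -7.65071726e+01,  1.49811756e+00, -2.52361268e+01,
       -5.21843915e-02,  1.68239797e-02,  1.30408157e-04]), 'tool_pos': array([ 0.25032796, -0.67984445,  0.19308262]), 'eef_rot': array([ 0.58028072, -0.57972389,  0.40494094, -0.40400165]), 'wrist_force': array([ 0.3702813 ,  1.28898905, -0.02519193]), 'moment': array([-0.01922724,  0.00244243,  0.04658517]), 'opening': 1.001025174032507}
scene {'mtx': array([[542.80793924,   0.        , 318.44982755],
       [  0.        , 542.80793924, 239.99338448],
       [  0.        ,   0.        ,   1.        ]]), 'eye': array([ 1.38895352, -0.53561565,  0.71622308]), 'orientation': array([-0.41601719,  0.79088578,  0.39319104, -0.21640282])}
top {'mtx': array([[580.76524159,   0.        , 320.23135037],
       [  0.        , 580.76524159, 250.99013677],
       [  0.        ,   0.        ,   1.        ]]), 'eye': array([0.44713066, 0.01692818, 1.01930284]), 'orientation': array([-0.07128063,  0.70606017, -0.70105119,  0.0701807 ])}
{'mtx': array([[413.14856879,   0.        , 321.89021067],
       [  0.        , 413.14856879, 240.80700526],
       [  0.        ,   0.        ,   1.        ]]), 'T_tool_cam': array([[ 9.99999734e-01,  1.07070033e-04,  7.20827398e-04,
        -5.96439084e-04],
       [-6.62699492e-04, -2.77835897e-01,  9.60628323e-01,
        -1.91374238e-01],
       [ 3.03126233e-04, -9.60628546e-01, -2.77835752e-01,
         7.65018007e-02],
       [ 0.00000000e+00,  0.00000000e+00,  0.00000000e+00,
         1.00000000e+00]])}
```

View pics/scene0.png

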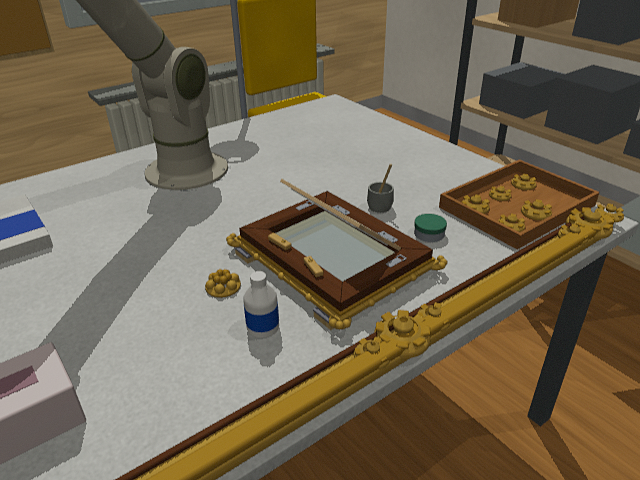

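View pics/top0.png

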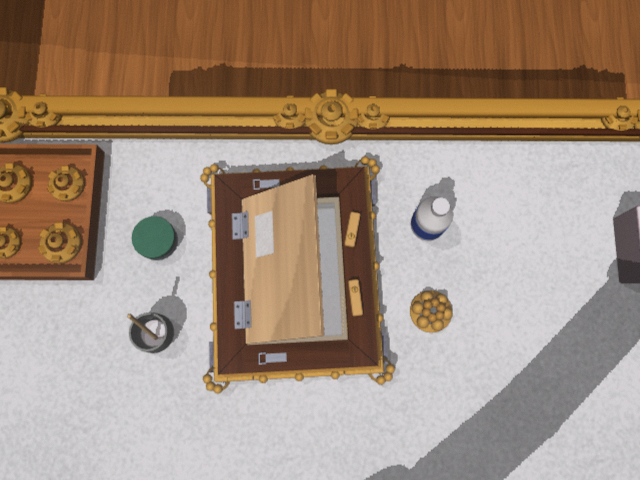

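The scene view shows the back raised about halfway, the two light wooden buttons on the rail facing the bottle, and all four bystanders. In the top view the near button is around (355,297) and the far button around (352,230). The hinges are at (240,225) and (242,314), and the board's free edge runs from (315,178) to (322,338). Next I'll measure these.

```bash
cat > h.py <<'E'
import numpy as np,cv2
from scipy.spatial.transform import Rotation as R
from workcell import sense,optics
def rot(q): return R.from_quat(np.r_[q[1:],q[0]]).as_matrix()
def cloud(d,c,M=None):
    K=c["mtx"];v,u=np.mgrid[:480,:640]
    P=np.stack([(u-K[0,2])/K[0,0]*d,(v-K[1,2])/K[1,1]*d,d],-1)
    if M is None: return P@rot(c["orientation"]).T+c["eye"]
    return P@M[:3,:3].T+M[:3,3]
E
python3 - <<'E'
from h import *
z=np.load("top0.npz");p,d=z["p"],z["d"];c=optics.calibration("top");W=cloud(d,c)
print("tool R\n",rot(sense()["eef_rot"]).round(3))
hsv=cv2.cvtColor(p,cv2.COLOR_RGB2HSV)
ok=d>0
roi=np.zeros(d.shape,bool);roi[150:395,195:400]=1
dark=roi&ok&(abs(W[...,2]-.06)<.006)&(hsv[...,2]<120)
n,l,st,_=cv2.connectedComponentsWithStats(dark.astype(np.uint8));k=1+np.argmax(st[1:,4])
X=W[l==k];print("rail z",np.median(X[:,2]),len(X));print(cv2.minAreaRect((X[:,:2]*1000).astype(np.float32)))
# buttons
for nm,(u0,u1,v0,v1) in dict(near=(345,368,274,320),far=(342,366,206,252)).items():
    m=np.zeros(d.shape,bool);m[v0:v1,u0:u1]=1
    m&=(abs(W[...,2]-.073)<.006)&(hsv[...,2]>125)
    X=W[m];print(nm,len(X),np.median(X[:,2]),cv2.minAreaRect((X[:,:2]*1000).astype(np.float32)))
m=np.zeros(d.shape,bool);m[205:330,252:312]=1
X=W[m&ok];X=X[X[:,2]>.07];ctr=X.mean(0);nn=np.linalg.svd(X-ctr,full_matrices=False)[2][2];nn*=np.sign(nn[2]);print("board",ctr,nn,"ang",np.arccos(nn[2]), abs((X-ctr)@nn).max())
for v in (200,230,260,290,320):
    r=W[v,245:330];i=np.argmax(r[:,2]*(ok[v,245:330]));print("edge",245+i,v,r[i].round(4))
for nm,(u,v) in dict(h1=(240,225),h2=(242,314),bottle=(441,207),ros=(431,312),pot=(150,332),tin=(154,238)).items(): print(nm,W[v,u].round(3))
E
```

```text
tool R
 [[ 0.346 -0.001  0.938]
 [-0.938  0.001  0.346]
 [-0.001 -1.    -0.   ]]
rail z 0.059257097901748323 13586
((616.5423583984375, 64.08019256591797), (341.26483154296875, 260.66937255859375), 3.4355757236480713)
near 364 0.07186315392385911 ((562.7706909179688, -38.66092300415039), (58.23611831665039, 16.762250900268555), 6.860621452331543)
far 342 0.07210950376196806 ((678.2384033203125, -33.97588348388672), (16.98878288269043, 58.88414001464844), 79.22801971435547)
board [0.60425624 0.08041672 0.12023198] [-0.04086488  0.66509473  0.74564004] ang 0.7293014858693825 0.004322190111356546
edge 314 200 [0.6983 0.0289 0.171 ]
edge 314 230 [0.6516 0.0285 0.1708]
edge 316 260 [0.6059 0.0251 0.1702]
edge 317 290 [0.5609 0.0232 0.171 ]
edge 320 320 [0.517  0.0185 0.1705]
h1 [0.686 0.156 0.062]
h2 [0.535 0.147 0.06 ]
bottle [ 0.701 -0.173  0.127]
ros [ 0.544 -0.171  0.027]
pot [0.505 0.299 0.055]
tin [0.668 0.308 0.035]
```

```bash
cat >> h.py <<'E'
YAW=0.060; O=np.array([.6165,.064,.020])   # frame pose
FR=R.from_euler("z",YAW).as_matrix()
def st(*targets):
    s=sense();T=rot(s["eef_rot"]);p=(s["tool_pos"]-O)@FR*1000
    print("t",round(s["time"],2),"frame mm",p.round(1),"F(frame)",(s["wrist_force"]@FR).round(1),"open",round(s["opening"],2),"zaxis yaw err",round(np.arctan2(T[1,2],T[0,2])-YAW,3),"tilt",T[2].round(3))
    for t in targets:
        d=(np.array(t)-p); print(" to",t,"tool shift",(FR@d@T).round(1)); 
E
python3 -m crank '[[0,-25,0,0.146,0],[0,-25,0,0.147,0]]' 20
python3 -c "
from h import *
st((0,-13,200))"
```

```text
time: 0.3
tool_pos: [0.249, -0.6776, 0.2392]
eef_rot: [0.515, -0.511, 0.49, -0.483]
wrist_force: [0.3, 0.0, -1.0]
opening: 0.877
t 0.3 frame mm [-411.3 -718.3  219.2] F(frame) [ 0.3  0.  -1. ] open 0.88 zaxis yaw err -0.007 tilt [-0.01  -1.    -0.003]
 to (0, -13, 200) tool shift [-708.    24.8  406.3]
```

```bash
python3 -m crank '[[-42,0,24,0,0],[-42,0,24,0,0],[-42,0,24,0,0],[-42,0,24,0,0],[-42,0,24,0,0],[-42,0,24,0,0],[-42,0,24,0,0],[-42,0,24,0,0]]' >/dev/null
python3 -c "
from h import *
st((0,-13,190))"
```

```text
t 1.1 frame mm [-214.1 -381.2  220.6] F(frame) [ 1.4 -0.9  0.3] open 0.19 zaxis yaw err -0.025 tilt [-0.004 -1.    -0.006]
 to (0, -13, 190) tool shift [-373.4   31.1  205. ]
```

```bash
python3 -m crank '[[-42,0,24,-0.006,0],[-42,0,24,-0.006,0],[-42,0,24,-0.006,0],[-42,0,24,-0.006,0],[-42,0,24,0,0],[-42,0,24,0,0],[-42,0,24,0,0],[-42,0,24,0,0]]' >/dev/null
python3 -c "
from h import *
st((0,-13,190))"
```

```text
t 1.9 frame mm [-16.2 -33.8 220.3] F(frame) [ 0.4 -1.  -0.7] open 0.01 zaxis yaw err -0.001 tilt [-0.004 -1.    -0.007]
 to (0, -13, 190) tool shift [-20.7  30.3  16.4]
```

```bash
python3 -m crank '[[-12,10,10,0,0],[-9,20,7,0,0],[0,15,0,0,0],[0,15,0,0,0],[0,0,0,0,0]]' >/dev/null
python3 - <<'E'
from h import *
st((0,-13,143))
p,d=optics.camera("wrist");cv2.imwrite("pics/w1.png",p[:,:,::-1])
p2,_=optics.camera("scene");cv2.imwrite("pics/s1.png",cv2.resize(p2[130:400,180:500,::-1],None,fx=2,fy=2))
E
```

```text
t 2.4 frame mm [  2.7  -2.4 155.7] F(frame) [0.6 0.7 0.8] open 0.0 zaxis yaw err 0.011 tilt [-0.007 -1.    -0.009]
 to (0, -13, 143) tool shift [10.7 12.7 -2.7]
```

View pics/s1.png

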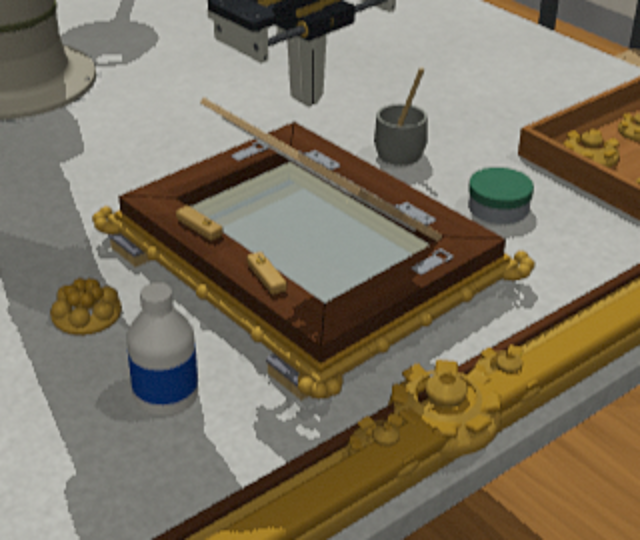

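View pics/w1.png

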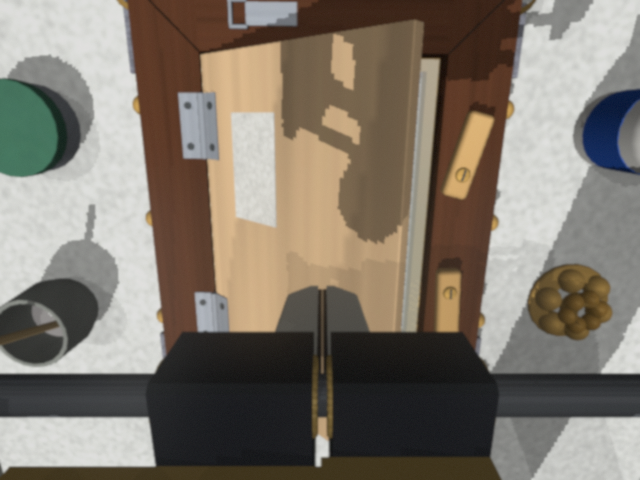

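The scene crop shows the shut fingers at (305,100), still clear of the board. In the wrist view the fingertips are at (288–362, 290) above the plywood. The far button is at (468,155), turned a little past parked, and the near button is at (449,300). I'll get the fingertip footprint from the wrist depth.

```bash
python3 - <<'E'
from h import *
c=optics.calibration("wrist")
p,d=optics.camera("wrist");P=cloud(d,c,c["T_tool_cam"])*1000
m=(d>0)&(abs(P[...,0])<40)&(abs(P[...,2])<25)
for a,b in((-60,-40),(-40,-25),(-25,-15),(-15,-8),(-8,-3),(-3,3)):
    X=P[m&(P[...,1]>a)&(P[...,1]<b)]
    if len(X): print(a,b,len(X),"x",np.percentile(X[:,0],[1,99]).round(1),"z",np.percentile(X[:,2],[1,99]).round(1))
print(P[286:296,322].round(1)[:, :], P[292,285:365:4].round(0).tolist())
st((0,-13,143))
E
```

```text
-60 -40 1874 x [-15.4  14.6] z [6.5 8.9]
-40 -25 784 x [-14.2  13.4] z [6.4 8.9]
-25 -15 1 x [4.2 4.2] z [7.8 7.8]
[[ -0.1  39.6 -18.7]
 [ -0.1  39.4 -19.2]
 [ -0.1  39.8 -20. ]
 [ -0.1  40.5 -21. ]
 [ -0.1  39.5 -21.2]
 [ -0.1  40.2 -22.2]
 [ -0.1  39.8 -22.6]
 [ -0.1  41.1 -23.9]
 [ -0.1  38.6 -23.4]
 [ -0.1  40.3 -24.8]] [[-25.0, 62.0, -32.0], [-22.0, 60.0, -31.0], [-12.0, -32.0, 8.0], [-10.0, -34.0, 9.0], [-9.0, -32.0, 8.0], [-7.0, -32.0, 8.0], [-6.0, -32.0, 8.0], [-4.0, -32.0, 8.0], [-2.0, -32.0, 8.0], [-1.0, 40.0, -23.0], [1.0, -29.0, 7.0], [3.0, -33.0, 8.0], [4.0, -32.0, 8.0], [6.0, -32.0, 8.0], [8.0, -33.0, 8.0], [9.0, -33.0, 8.0], [11.0, -31.0, 8.0], [17.0, 24.0, -16.0], [19.0, 21.0, -15.0], [21.0, 20.0, -14.0]]
t 2.55 frame mm [  4.4  -2.6 158.5] F(frame) [-0.   1.  -0.5] open 0.0 zaxis yaw err 0.01 tilt [-0.007 -1.    -0.004]
 to (0, -13, 143) tool shift [10.4 15.5 -4.4]
```

```bash
python3 - <<'E'
from h import *
c=optics.calibration("scene");w=O+FR@np.array([2.7,-2.4,155.7])/1000
def pr(w):
    q=(w-c["eye"])@rot(c["orientation"]);q=c["mtx"]@q;return q[:2]/q[2]
print("TCP px in s1 crop",(pr(w)-[180,130])*2, "25 mm higher",(pr(w+[0,0,.025])-[180,130])*2)
p=cv2.imread("pics/w1.png");q=cv2.imread("pics/s1.png")
a=cv2.resize(p[250:350,260:390],(520,400),interpolation=cv2.INTER_NEAREST);b=cv2.resize(q[20:120,260:360],(280,400))
cv2.imwrite("pics/z1.png",np.hstack([a,b]))
E
```

```text
TCP px in s1 crop [304.02112156 123.79692935] 25 mm higher [303.99247743 102.04769642]
```

View pics/z1.png

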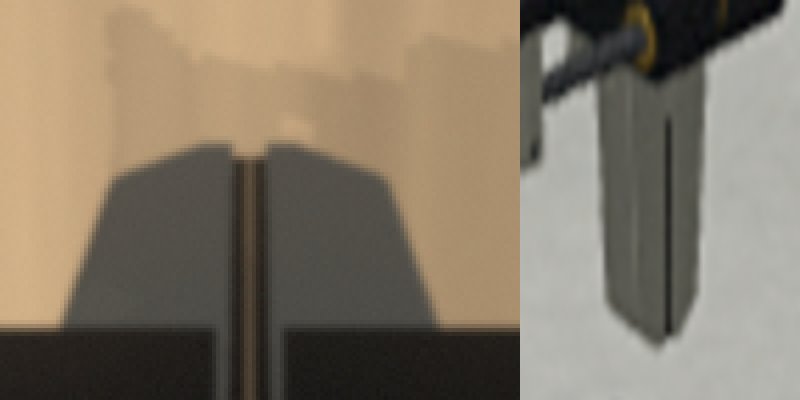

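The fingers taper to a chamfered tip about ±6 mm wide. Both cameras suggest the tip ends about 20 mm short of the stated TCP, so I'll settle it by gentle contact.

```bash
python3 -m crank '[[9,4,-2,-0.005,0],[9,4,-2,-0.005,0],[0,4,0,0,0],[0,4,0,0,0],[0,0,0,0,0]]' >/dev/null
python3 - <<'E'
from h import *
st((0,-21,140))
E
python3 -m crank '[[0,4,0,0,0],[0,3,0,0,0],[0,0,0,0,0]]' >/dev/null
python3 - <<'E'
from h import *
st((0,-21,125))
c=optics.calibration("wrist");s=sense();p,d=optics.camera("wrist");T=rot(s["eef_rot"])
P=cloud(d,c,c["T_tool_cam"]);Fm=((P@T.T+s["tool_pos"])-O)@FR*1000
m=(d>0)&(Fm[...,1]>0)&(Fm[...,1]<60)&(Fm[...,0]>30)&(Fm[...,0]<110)
X=Fm[m];A=np.c_[X[:,:2],np.ones(len(X))];k=np.linalg.lstsq(A,X[:,2],rcond=None)[0];print("board plane",k.round(3),"theta",-np.arctan(k[1]),"z at y-27",k@[0,-27,1])
E
```

```text
t 3.05 frame mm [  1.1 -24.5 143.8] F(frame) [-0.7  0.2 -0.8] open 0.0 zaxis yaw err 0.018 tilt [-0.007 -1.    -0.   ]
 to (0, -21, 140) tool shift [-3.5  3.8 -1. ]
t 3.35 frame mm [  1.1 -23.8 136.1] F(frame) [ 0.   0.2 -0.2] open 0.01 zaxis yaw err 0.019 tilt [-0.007 -1.    -0.   ]
 to (0, -21, 125) tool shift [-2.8 11.2 -1.1]
board plane [ -1.34   -1.914 257.931] theta 1.0893807183438584 z at y-27 309.6140876487731
```

```bash
for i in 1 2 3; do python3 -m crank '[[0,3,0,-0.004,0],[0,3,0,-0.002,0]]' >/dev/null;  python3 -c "
from h import *
st()"; done
```

```text
t 3.6 frame mm [  1.6 -23.4 130.4] F(frame) [-0.3  0.2 -0.4] open 0.0 zaxis yaw err 0.026 tilt [-0.007 -1.     0.001]
t 3.8 frame mm [  1.6 -23.2 123.8] F(frame) [-0.8 -0.5  1. ] open 0.0 zaxis yaw err 0.032 tilt [-0.007 -1.     0.001]
t 4.0 frame mm [  1.6 -23.2 117.2] F(frame) [ 0.6 -0.4 -0. ] open 0.0 zaxis yaw err 0.039 tilt [-0.007 -1.     0.001]
```

```bash
python3 - <<'E'
from h import *
p2,d2=optics.camera("scene");a=cv2.resize(p2[130:330,220:440,::-1],(440,400))
p,d=optics.camera("wrist");b=cv2.resize(p[180:380,200:440,::-1],(360,300));b=np.vstack([b,np.zeros((100,360,3),np.uint8)])
cv2.imwrite("pics/c2.png",np.hstack([a,b]));st()
E
```

```text
t 4.1 frame mm [  1.4 -23.1 117. ] F(frame) [ 0.5 -0.5 -0.3] open 0.0 zaxis yaw err 0.039 tilt [-0.007 -1.     0.   ]
```

View pics/c2.png

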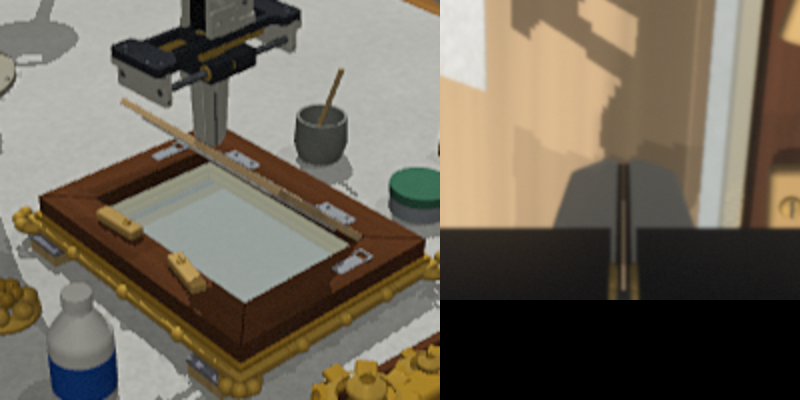

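The fingertip in the scene crop at about (210,145) is passing just behind the board's upper edge. In the wrist crop its shadow almost meets the tip at (623,160), so contact is close.

```bash
for i in 1 2 3; do python3 -m crank '[[0,2,0,0.006,0],[0,2,0,0.007,0]]' >/dev/null;  python3 -c "
from h import *
st()"; done
```

```text
t 4.3 frame mm [  1.8 -23.1 113.2] F(frame) [-0.3  0.1  0.8] open 0.0 zaxis yaw err 0.025 tilt [-0.007 -1.     0.001]
t 4.5 frame mm [  2.  -23.  109.1] F(frame) [0.5 0.3 1.1] open 0.01 zaxis yaw err 0.011 tilt [-0.007 -1.     0.002]
t 4.7 frame mm [  2.1 -23.  104.9] F(frame) [ 0.4 -0.   0.8] open 0.0 zaxis yaw err -0.004 tilt [-0.007 -1.     0.002]
```

```bash
cat >> h.py <<'E'
def edge():
    "free edge (frame y,z) and angle from the scene depth, x = +40..+115 clear of the hand"
    p,d=optics.camera("scene");F=(cloud(d,optics.calibration("scene"))-O)@FR*1000
    m=(d>0)&(F[...,0]>40)&(F[...,0]<115)&(F[...,1]>-95)&(F[...,1]<20)&(F[...,2]>46)&(F[...,2]<170)
    # leave out button (y<-85)
    X=F[m&(F[...,1]>-84)]
    if len(X)<5: print("edge pts",len(X));return
    r=np.hypot(X[:,1]-85,X[:,2]-40);X=X[r<175]
    t=np.arctan2(X[:,2]-40,85-X[:,1]);print("edge pts",len(X),"zmax",np.percentile(X[:,2],95).round(1),"theta hi/med",np.percentile(t,[95,50]).round(3))
E
python3 - <<'E'
from h import *
z=np.load("scene0.npz")
class Q: pass
import h
cam=optics.camera
class F: camera=staticmethod(lambda n:(z["p"],z["d"]));calibration=staticmethod(optics.calibration)
h.optics=F;edge();h.optics=optics;edge();st()
E
```

```text
edge pts 195 zmax 152.6 theta hi/med [0.735 0.702]
edge pts 240 zmax 144.4 theta hi/med [0.685 0.668]
t 4.75 frame mm [  2.  -23.  104.6] F(frame) [1.4 0.7 0.7] open 0.01 zaxis yaw err -0.004 tilt [-0.007 -1.     0.001]
```

The board has moved from 0.73 to 0.68 rad, so contact is made. The tip sits about 27 mm behind the reported TCP. Now I'll follow the arc.

```bash
python3 -m crank '[[1.8,2.3,0,0,0],[1.8,2.3,0,0,0],[1.7,2.4,0,0,0],[1.7,2.4,0,0,0],[1.6,2.4,0,0,0],[1.6,2.5,0,0,0],[1.5,2.5,0,0,0],[1.5,2.5,0,0,0]]' >/dev/null
python3 -c "
from h import *
st();edge()"
python3 -m crank '[[1.4,2.6,0,0,0],[1.4,2.6,0,0,0],[1.3,2.6,0,0,0],[1.3,2.6,0,0,0],[1.2,2.7,0,0,0],[1.2,2.7,0,0,0],[1.1,2.7,0,0,0],[1.1,2.7,0,0,0]]' >/dev/null
python3 -c "
from h import *
st();edge()"
```

```text
t 5.55 frame mm [  2.1 -36.7  83.5] F(frame) [-0.6  0.5  1.1] open 0.01 zaxis yaw err -0.004 tilt [-0.008 -1.     0.002]
edge pts 489 zmax 119.5 theta hi/med [0.513 0.503]
t 6.4 frame mm [  1.9 -47.3  60. ] F(frame) [-0.1  0.5 -0.2] open 0.0 zaxis yaw err -0.004 tilt [-0.008 -1.     0.001]
edge pts 763 zmax 91.7 theta hi/med [0.34  0.324]
```

```bash
python3 -m crank '[[0.9,2.8,0,0,0],[0.9,2.8,0,0,0],[0.8,2.8,0,0,0],[0.8,2.8,0,0,0],[0.7,2.8,0,0,0],[0.7,2.8,0,0,0],[0.6,2.8,0,0,0],[0.6,2.8,0,0,0]]' >/dev/null
python3 -c "
from h import *
st();edge()"
python3 -m crank '[[0.4,2,0,0,0],[0.4,2,0,0,0],[0.3,2,0,0,0],[0.3,2,0,0,0],[0.2,2,0,0,0],[0.2,2,0,0,0]]' >/dev/null
python3 -c "
from h import *
st();edge()"
```

```text
t 7.25 frame mm [  1.7 -53.9  35.4] F(frame) [-0.4  1.5  0.9] open 0.01 zaxis yaw err -0.004 tilt [-0.008 -1.     0.001]
edge pts 1001 zmax 63.8 theta hi/med [0.166 0.147]
t 7.9 frame mm [  1.6 -55.9  22.1] F(frame) [ 0.8 -0.1  0.5] open 0.0 zaxis yaw err -0.004 tilt [-0.008 -1.     0.   ]
edge pts 644 zmax 49.5 theta hi/med [0.08  0.056]
```

```bash
python3 -m crank '[[0,1.2,0,0,0],[0,1.2,0,0,0],[0,1.2,0,0,0],[0,1.2,0,0,0],[0,1.0,0,0,0]]' >/dev/null
python3 -c "
from h import *
st()"
for i in 1 2 3; do python3 -m crank '[[0,0.8,0,0,0],[0,0.8,0,0,0]]' >/dev/null;  python3 -c "
from h import *
st()"; done
```

```text
t 8.45 frame mm [  1.5 -56.2  15.6] F(frame) [-1.3  0.1 10.4] open 0.0 zaxis yaw err -0.004 tilt [-0.007 -1.     0.   ]
t 8.65 frame mm [  1.6 -56.2  15.6] F(frame) [-2.8  0.6 11.3] open 0.01 zaxis yaw err -0.004 tilt [-0.007 -1.     0.001]
t 8.85 frame mm [  1.5 -56.2  15.6] F(frame) [-3.   0.5  9.7] open 0.01 zaxis yaw err -0.004 tilt [-0.007 -1.     0.001]
t 9.05 frame mm [  1.5 -56.2  15.6] F(frame) [-2.7  0.9  9.4] open 0.01 zaxis yaw err -0.004 tilt [-0.007 -1.     0.002]
```

The board stops firmly at about 10 N with the tip at rail height. That puts the true tip 24.4 mm behind the TCP, so TCP z = 15.6 means the tip is at 40. I'll lift, check the flush, and go to the near button.

```bash
python3 -m crank '[[0,-6,0,0,0],[0,-18,0,0,0],[20,-10,-25,0,0],[25,0,-30,0,0],[25,0,-30,0,0],[5,0,-6,0,0],[0,0,0,0,0]]' >/dev/null
python3 - <<'E'
from h import *
st((-88,-130,20));edge();print(sense()["joints"].round(2))
p,d=optics.camera("scene");F=(cloud(d,optics.calibration("scene"))-O)@FR*1000
for nm,(x0,x1,y0,y1) in dict(board=(20,110,-75,20),rail_end=(130,165,-75,20),rail_x=(-20,20,-125,-90)).items():
    m=(d>0)&(F[...,0]>x0)&(F[...,0]<x1)&(F[...,1]>y0)&(F[...,1]<y1);X=F[m];print(nm,len(X),np.median(X[:,2]).round(2))
E
```

```text
t 9.75 frame mm [ -91.4 -132.8   51.3] F(frame) [ 0.8  0.7 -0.2] open 0.01 zaxis yaw err -0.003 tilt [-0.007 -1.     0.005]
 to (-88, -130, 20) tool shift [-2.6 31.3  3.2]
edge pts 0
[ 0.09  0.56 -0.08  2.13  0.08  0.45 -1.56]
board 1511 40.73
rail_end 540 41.12
rail_x 213 41.02
```

```bash
python3 -m crank '[[-1,12,1,0,0],[-1,12,1,0,0],[0,7,1,0,0],[0,0,0,0,0]]' >/dev/null
python3 - <<'E'
from h import *
st((-88,-123,20))
for q in np.arange(-.06,1.58,.15).tolist()+[1.57]:
    C=np.array([-45-36*np.cos(q)-9*np.sin(q),-99+36*np.sin(q)-9*np.cos(q)]);print(round(q,2),(C-[8,13]).round(1))
E
```

```text
t 10.25 frame mm [ -83.2 -125.7   16.6] F(frame) [-0.3 -1.3  0.9] open -0.0 zaxis yaw err 0.004 tilt [-0.008 -1.     0.007]
 to (-88, -123, 20) tool shift [-2.7 -3.4 -4.8]
-0.06 [ -88.4 -123.1]
0.09 [ -89.7 -117.7]
0.24 [ -90.1 -112.2]
0.39 [ -89.7 -106.6]
0.54 [ -88.5 -101.2]
0.69 [-86.5 -96. ]
0.84 [-83.7 -91.2]
0.99 [-80.3 -86.8]
1.14 [-76.2 -83. ]
1.29 [-71.6 -79.9]
1.44 [-66.6 -77.5]
1.57 [-62. -76.]
```

```bash
python3 -m crank '[[0,-3,-5,0,0],[-3,0,-1,0,0],[-4,0,-1,0,0],[-4,0,0,0,0],[-4,0,0,0,0],[-4,0,0,0,0],[-4,0,1,0,0],[-4,0,1,0,0]]' >/dev/null
python3 -c "
from h import *
st((-80,-87,19))"
```

```text
t 11.05 frame mm [-88.5 -96.7  20.4] F(frame) [ 0.  -1.1 -0.3] open 0.01 zaxis yaw err 0.004 tilt [-0.008 -1.     0.008]
 to (-80, -87, 19) tool shift [-9.6  1.6  8.5]
```

```bash
python3 -m crank '[[-3,0,2,0,0],[-3,0.5,2.5,0,0],[-3,0.5,3,0,0],[-2,0,3,0,0],[-1,0,3,0,0],[0,0,0,0,0]]' >/dev/null
python3 - <<'E'
from h import *
st((-66.5,-77.5,19),(-62,-76,19))
p,d=optics.camera("scene");cv2.imwrite("pics/n1.png",cv2.resize(p[200:320,220:380,::-1],None,fx=4,fy=4,interpolation=cv2.INTER_CUBIC))
E
```

```text
t 11.65 frame mm [-74.4 -81.9  19.3] F(frame) [-0.2 -0.1  0.2] open 0.0 zaxis yaw err 0.005 tilt [-0.009 -1.     0.006]
 to (-66.5, -77.5, 19) tool shift [-4.4  0.4  7.9]
 to (-62, -76, 19) tool shift [-5.8  0.4 12.4]
```

View pics/n1.png

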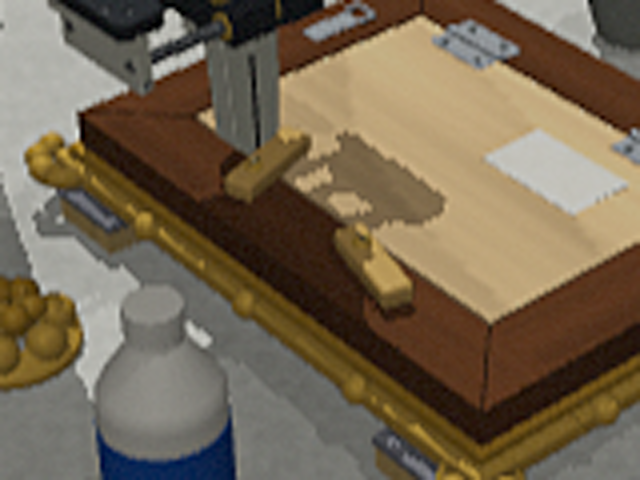

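The crop shows the back lying flush. The near button, at about (268,165), has turned most of the way with the finger behind it, and the far button is at (372,268), still parked. I'll add an angle measurement and finish slowly.

```bash
cat >> h.py <<'E'
def button(side,cam="scene"):
    p,d=optics.camera(cam);F=(cloud(d,optics.calibration(cam))-O)@FR*1000
    hsv=cv2.cvtColor(p,cv2.COLOR_RGB2HSV)
    m=(d>0)&(np.hypot(F[...,0]-45*side,F[...,1]+99)<50)&(F[...,2]>49)&(F[...,2]<58)&(hsv[...,1]>70)&(F[...,0]*side>0)
    X=F[m][:,:2]
    if len(X)<20: print(cam,side,"pts",len(X));return
    r=cv2.minAreaRect(X.astype(np.float32));e=np.linalg.eigh(np.cov(X.T))[1][:,1];e*=np.sign((X.mean(0)-[45*side,-99])@e)
    print(cam,"button",side,len(X),"centre",X.mean(0).round(1),"dims",np.round(r[1],1),"q pca",np.arctan2(e[1],side*e[0]).round(3),"rect",round(r[2],1))
E
python3 -m crank '[[-2,0.4,2,0,0],[-1,0,2,0,0],[-1,0,2,0,0],[0,0,0,0,0]]' >/dev/null
python3 - <<'E'
from h import *
st((-62,-76,19));button(-1);button(-1,"top");button(1);button(1,"top")
E
```

```text
t 12.1 frame mm [-68.2 -78.4  18.8] F(frame) [0.3 0.1 0.1] open 0.01 zaxis yaw err 0.004 tilt [-0.008 -1.     0.006]
 to (-62, -76, 19) tool shift [-2.3 -0.1  6.2]
scene button -1 161 centre [-43.  -88.1] dims [23.  60.9] q pca 1.447 rect 8.4
top -1 pts 0
scene button 1 182 centre [  61.3 -104.3] dims [19.5 61.6] q pca -0.247 rect 75.8
top button 1 189 centre [  69.1 -104.9] dims [17.9 34.3] q pca -0.269 rect 75.3
```

```bash
python3 -m crank '[[-1,0,2,0,0],[0,0,2,0,0],[0,0,1.4,0,0],[0,0,0,0,0],[0,0,0,0,0]]' >/dev/null
python3 - <<'E'
from h import *
st((-62,-76,19));button(-1)
E
```

```text
t 12.8 frame mm [-63.6 -77.4  18.8] F(frame) [-0.7 -0.2  0.6] open 0.01 zaxis yaw err 0.004 tilt [-0.009 -1.     0.004]
 to (-62, -76, 19) tool shift [-1.4 -0.2  1.6]
scene button -1 168 centre [-41.5 -87.6] dims [21.3 61.4] q pca 1.588 rect 2.3
```

```bash
python3 -m crank '[[0,0,-4,0,0],[0,-15,-3,0,0],[0,-30,0,0,0],[10,-10,40,0,0],[15,0,45,0,0],[15,0,40,0,0],[10,0,20,0,0],[0,0,0,0.1,0]]' >/dev/null
python3 - <<'E'
from h import *
st((90,-133,60));print(sense()["joints"].round(2))
E
```

```text
t 13.65 frame mm [  77.8 -129.6   84.3] F(frame) [-1.   0.4 -0.1] open 0.01 zaxis yaw err -0.096 tilt [-0.009 -1.     0.008]
 to (90, -133, 60) tool shift [ 2.4 24.4 12.3]
[ 0.04  0.67 -0.05  1.73  0.03  0.74 -1.63]
```

```bash
python3 -m crank '[[0,0,0,-0.149,0],[0,0,0,-0.149,0],[0,0,0,-0.149,0],[0,0,0,-0.149,0],[0,0,0,-0.149,0],[0,0,0,-0.149,0],[0,0,0,-0.149,0],[0,0,0,-0.149,0]]' >/dev/null
python3 -m crank '[[0,0,0,-0.149,0],[0,0,0,-0.149,0],[0,0,0,-0.149,0],[0,0,0,0,0]]' >/dev/null
python3 - <<'E'
from h import *
st((90,-133,40));print(sense()["joints"].round(2));button(-1,"top");button(-1)
E
```

```text
t 14.85 frame mm [  77.5 -134.3  100.2] F(frame) [-0.1  0.1  1.1] open 0.01 zaxis yaw err 1.556 tilt [ 0.018 -1.    -0.001]
 to (90, -133, 40) tool shift [11.4 60.4  1.6]
[ 0.33  0.69 -0.51  1.7   0.43  0.84 -0.33]
top button -1 370 centre [-45.8 -85.8] dims [58.1 18.1] q pca 1.585 rect 89.2
scene button -1 156 centre [-41.9 -90.5] dims [20.8 58. ] q pca 1.549 rect 0.1
```

```bash
python3 -m crank '[[6,20,0,-0.015,0],[6,20,0,0,0],[0,18,0,0,0],[0,8,0,0,0],[0,0,0,0,0]]' >/dev/null
python3 - <<'E'
from h import *
st((90,-133,19))
E
```

```text
t 15.45 frame mm [  92.  -134.2   28.3] F(frame) [ 0.6 -0.8 -0.1] open 0.0 zaxis yaw err 1.556 tilt [ 0.017 -1.    -0.002]
 to (90, -133, 19) tool shift [-2.2  9.3  1.2]
```

```bash
python3 -m crank '[[0,6,0,0,0],[0,2.5,2,0,0],[0,0,4,0,0],[0,0,4,0,0],[0,0,4,0,0],[0,0,4,0,0],[0,0,4,0,0],[0,0,4,0,0]]' >/dev/null
python3 - <<'E'
from h import *
st((93.5,-96,19),(88.7,-86,19));button(1)
E
```

```text
t 16.25 frame mm [  94.2 -106.7   20.9] F(frame) [-0.  -0.2  0. ] open 0.0 zaxis yaw err 1.554 tilt [ 0.02  -1.    -0.003]
 to (93.5, -96, 19) tool shift [-0.9  1.8 10.7]
 to (88.7, -86, 19) tool shift [-5.9  1.7 20.6]
scene button 1 89 centre [  45.7 -102.8] dims [33.4 19.8] q pca 0.12 rect 18.5
```

```bash
python3 -m crank '[[0,1,4,0,0],[0,0.5,4,0,0],[-1,0,3.5,0,0],[-2,0,3.5,0,0],[-2,0,3.5,0,0],[-2.5,0,2.5,0,0],[-3,0,2.5,0,0],[0,0,0,0,0]]' >/dev/null
python3 - <<'E'
from h import *
st((81.2,-78.1,19),(71.6,-72.5,19));button(1);button(1,"top")
E
```

```text
t 17.1 frame mm [ 83.1 -79.3  19.3] F(frame) [-0.4  0.   0.4] open 0.0 zaxis yaw err 1.556 tilt [ 0.021 -1.    -0.002]
 to (81.2, -78.1, 19) tool shift [-1.9  0.3  1.2]
 to (71.6, -72.5, 19) tool shift [-11.6   0.    6.7]
scene button 1 136 centre [ 49.2 -96.9] dims [41.7 20. ] q pca 1.159 rect 66.6
top button 1 164 centre [ 51.5 -82.6] dims [50.7 16.3] q pca 1.342 rect 83.8
```

```bash
python3 -m crank '[[-2.5,0,2,0,0],[-3,0,2,0,0],[-3,0,1.5,0,0],[-2,0,1,0,0],[0,0,0,0,0],[0,0,0,0,0]]' >/dev/null
python3 - <<'E'
from h import *
st((67,-71,19));button(1);button(1,"top")
E
```

```text
t 17.8 frame mm [ 72.4 -73.1  19. ] F(frame) [ 1.4 -0.2 -0.7] open 0.01 zaxis yaw err 1.554 tilt [ 0.021 -1.    -0.003]
 to (67, -71, 19) tool shift [-5.4 -0.1  2. ]
scene button 1 137 centre [ 48.2 -96. ] dims [44.3 19.5] q pca 1.468 rect 77.7
top button 1 165 centre [ 42.5 -85.3] dims [56.9 16.8] q pca 1.567 rect 85.2
```

```bash
python3 -m crank '[[-1.5,0,1,0,0],[-1.5,0,0,0,0],[-0.5,0,0,0,0],[0,0,0,0,0]]' >/dev/null
python3 - <<'E'
from h import *
st((67,-71,19));button(1)
E
python3 -m crank '[[5,0,0,0,0],[12,0,0,0,0],[0,-30,0,0,0],[15,-40,-10,0,0],[40,-20,0,0,0],[40,0,0,0,0],[40,0,0,0,0],[0,0,0,0,0]]' >/dev/null
python3 - <<'E'
from h import *
st((69,-72,19));button(1);button(1,"top");button(-1);button(-1,"top")
p,d=optics.camera("top");cv2.imwrite("pics/t2.png",cv2.resize(p[150:400,190:470,::-1],None,fx=2.4,fy=2.4,interpolation=cv2.INTER_CUBIC))
E
```

```text
t 18.3 frame mm [ 69.1 -71.7  18.9] F(frame) [ 0.  -0.5 -0.4] open 0.0 zaxis yaw err 1.554 tilt [ 0.022 -1.    -0.002]
 to (67, -71, 19) tool shift [-2.2 -0.2  0.7]
scene button 1 144 centre [ 47.6 -95.6] dims [19.4 51.3] q pca 1.645 rect 0.9
t 19.15 frame mm [227.3 -85.1 116.1] F(frame) [-0.1  0.2 -0.9] open 0.01 zaxis yaw err 1.554 tilt [ 0.02 -1.   -0.  ]
 to (69, -72, 19) tool shift [-160.4   93.9   10.4]
scene button 1 196 centre [ 48.  -87.7] dims [60.7 20.8] q pca 1.571 rect 89.7
top button 1 352 centre [ 43.9 -85.8] dims [58.9 18.3] q pca 1.562 rect 88.3
scene button -1 161 centre [-41.7 -87.7] dims [20.7 59.7] q pca 1.593 rect 0.3
top button -1 360 centre [-45.8 -85.9] dims [58.2 18.1] q pca 1.581 rect 88.9
```

View pics/t2.png

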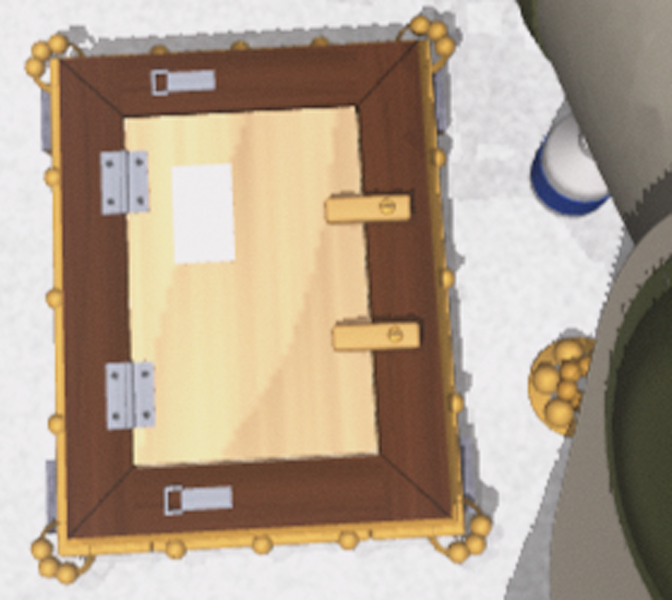

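The back lies flush, and both buttons, at about (368,208) and (376,335), lie square across its edge. One last check that the frame and bystanders haven't moved, then I'll hand in.

```bash
python3 - <<'E'
from h import *
from workcell import workorder
z=np.load("top0.npz");p0,d0=z["p"],z["d"];p,d=optics.camera("top");c=optics.calibration("top");W=cloud(d,c)
hsv=cv2.cvtColor(p,cv2.COLOR_RGB2HSV)
roi=np.zeros(d.shape,bool);roi[150:395,195:400]=1
dk=roi&(d>0)&(abs(W[...,2]-.06)<.006)&(hsv[...,2]<120);n,l,s_,_=cv2.connectedComponentsWithStats(dk.astype(np.uint8));k=1+np.argmax(s_[1:,4])
print(cv2.minAreaRect((W[l==k][:,:2]*1000).astype(np.float32)))
S0=np.load("scene0.npz");ps,ds=optics.camera("scene")
for nm,(u0,u1,v0,v1) in dict(bottle=(240,282,268,340),ros=(200,244,264,300),pot=(362,398,160,214),tin=(410,450,208,244)).items():
    print(nm,"changed px",(abs(ps[v0:v1,u0:u1].astype(int)-S0["p"][v0:v1,u0:u1]).max(-1)>60).sum())
workorder.sign_off()
E
```

```text
((616.52978515625, 63.84210205078125), (340.552001953125, 260.09918212890625), 3.3644602298736572)
bottle changed px 0
ros changed px 3
pot changed px 1239
tin changed px 604
the job is handed in; nothing more can be done
```

The back is shut flush in the frame and both turn-buttons lie square across its edge. The job was handed in at about 19 s of the 59 s allowed.

**What I did:** I pushed the back down along its arc with the shut fingertips, on the bare outer face only, at about 0.2 rad/s and slower near the end. It came to a firm stop at about 10 N. I then pushed the near button round, and after it the far one, and moved the arm clear.

**Last checks:**

| Check | Result |
|---|---|
| Back against the rails | Within about 0.4 mm by depth, measured before turning the buttons |
| Near button | 1.58 rad (top camera), 1.59 (scene camera) |
| Far button | 1.56 rad (top camera), 1.57 (scene camera) |
| Frame | Within about 0.3 mm and 0.1° of its starting pose |
| Bottle and rosette | Unchanged in the image comparison |

**What disagreed:**
- **Fingertips:** they ended about 24 mm behind the stated TCP. I found this from the camera views and then by contact, and allowed for it.
- **Pot and tin:** the final comparison showed changed pixels there (1239 and 604). The parked hand probably hid them in that view, because the arm never went near them. They were in place in the earlier pictures, but I did not confirm this separately before handing in.

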